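Clear spilled dishwasher tablets in the pantry

ROBOT

A 6-joint arm with a two-finger parallel gripper is mounted at the origin on the work surface. World frame = base frame: x ahead of the robot, y to its left, z up, the work surface at z = 0. Lengths are in mm, angles in rad, forces in N, time in s.
With the tool pointing down it reaches from about 350 to 775 mm from the base axis. Payload 7.3 kg.
Tool frame: the origin (TCP) lies on the centre line of the jaws, within the pads' length; the fingertips stand 14 mm ahead of it and the grasp point (between the pads) lies 5 mm behind it; z points along the fingers, y is the line along which they close (so a half turn about z gives the same grasp; the last joint's range is limited). The gripper opens to 92 mm and grips with 3 to 60 N. Pads are 19 mm wide; open, the fingers measure 130 mm over their backs; the gripper's body (75 mm by 190 mm) begins 47 mm behind the grasp point.
Start: joints at [1.113, 0.342, 1.524, -0, 1.275, -0.146], TCP at [161.042, 499.712, 205.841] pointing down, gripper open.
Joint ranges: [-2.53, 2.53], [-0.77, 2.02], [0.04, 2.7], [-1, 4.14], [0.28, 2.66], [-3.11, 3.11]. Speed limits (rad/s): [2.57, 2.57, 3.14, 3.14, 3.14, 3.14].

INTERFACE

Orientations are given as [roll, pitch, yaw] about the fixed x, y, z axes, in that order (R = Rz(yaw) Ry(pitch) Rx(roll)).
In Python, from plant import get_obs, capture, bot, spot_in, trace, pinpoint gives the robot as it stands.
- The arm moves only by the tool play_rows, never from a script. Its argument "rows" is a list of rows, each a list of 2 entries, a list of its own where there are three numbers: the shift along the world's x, y, z in units of 3 cm (1.0 is 3 cm), then the turn, a rotation vector about the world's x, y, z in units of 8 degrees (1.0 is 8 degrees). A call has 1 to 12 rows; each row shifts and turns the commanded pose from where the row before left it; what a row does not reach is not made up. A row lasts 1/8 s, in which the tool goes at most 62.5 mm and 10.7 degrees, less where a joint would pass 70% of its speed; a pose out of reach is approached as far as the arm can. A call with a number of a shift or a turn outside -1 to 1 is refused whole. A call with a gripper value outside its range is refused whole. "hand" is the opening, from -1 (shut) to 1 (fully open), set as the call begins (left out, the last holds). The fingers move at their own pace and stop on an object; the grip force is fixed at half the most. Time passes only in rows, so rows that do not move let the fingers close. It gives the time, the measured TCP pose, the force, the opening and the grip force at its end, in the units of the state.
- get_obs(): the state, without advancing time (a new reading comes with each control period).
- capture(name): name is "scene" or "top" or "wrist"; returns a dict with "frame" (420x560x3 uint8, red, green, blue), "fov_y" (degrees; the focal length in pixels is half the picture's height over the tangent of half this angle, whatever the lens; pixels are square), "cx", "cy" (the principal point, pixels), "rvec" (rotation vector, rad) and "tvec" (3), from world to camera coordinates, as OpenCV has them; the wrist camera has in their place "hand_eye" (4x4, takes a point from camera to tool coordinates, whose origin is the TCP and whose axes are the flange's). Camera axes: x right, y down, z forward; pixel columns grow to the right and rows downward; lengths in mm; the calibration is good to about 2 mm. The wrist camera is an equidistant fisheye: a pixel r from the principal point sees the ray r / f radians off the axis. A picture is of the moment at which its call begins: read the wrist's pose just before it. There is no depth.
- bot.close_job(): hands the job in; it is judged then, once.
Trained networks look in the newest picture that a camera, given by its name, has taken for a name from the list of things; names that differ only in an ending like _2 or _b are one class to them, and where a whole thing is asked for, a point or a joint stands for the part that bears it (a point fixed in the world has none). Each returns a list of dicts, best first, with "p" (0 to 1); they miss things now and then, are a little off and sometimes report something else, mostly with a low value. They report only what shows in the picture. A call takes as long as a camera call. They do not tell look-alikes from the thing itself.
- spot_in(query, camera): "at" ([row, column] in pixels, amid what is visible of it).
- trace(query, camera): "mask" (420x560 bool, what is visible of it) and "at" ([row, column] in pixels, amid what is visible of it).
- pinpoint(query, camera): "at" ([row, column] in pixels: a listed point, or the origin of a listed thing).
The state is a dict: "time": time; "joint_positions": joint angles; "dq": joint speeds; "tau": joint torques, N m; "tool_pos": TCP position; "tcp_rot": TCP orientation; "contact_force": force on the tool from outside, world axes, zero at the start; "moment": the same for the moment, N m; "grip_width": finger opening in mm; "finger_force": force on a finger pad.
Only numpy, scipy, OpenCV 4.12 (cv2) and the standard library are available. Lean on these libraries where they do the work, as an engineer would, in place of code of your own. Each camera call takes 0.05 s, during which the arm holds its last target. There are 200 camera calls.

TASK

First pick up the tall green glass jar with the steel lid that stands among the spilled dishwasher tablets and set it down, upright and without dropping it, wholly on the wooden board beside the red-banded tin. Then take the hand sweep and push all five tablets with it over the ramp, wholly into the blue dustpan, without touching a tablet with the gripper. Finally stand the sweep on its foot on the bare countertop outside the dustpan and let go; do not push the other pantry goods about.

Things in the scene. Friction and masses are not known exactly. Their poses are not given: they have to be found in the camera images.
- jar: green glass jar with a steel lid, 60 dia x 120 high, about 0.3 kg, standing upright on the counter among the tablets at the start (same area as they). Origin: centre of its underside, z up. The glass body is straight and 60 wide from the foot to about 85 mm up
- board: wooden board lying fixed on the counter, 150 (its x) x 210 (its y) x 18 high. Origin: centre of its underside, so its top is at 18 mm. The tin stands on its -y half; its +y half is free
- sweep: hand sweep standing on its foot: black and orange foot 28 thick (its x) x 150 long (its y) x 26 high, with an upright pale-wood grip ridge 22 thick (x) x 100 long (y) from 26 to 85 mm high, centred on the foot. About 0.25 kg. Origin: centre of its underside. Either long face sweeps. It stands by itself
- pan: blue dustpan, stuck to the counter. Origin: on the counter under its middle; its open mouth faces its -x, roughly towards the robot. Ramp rises from the counter at x=-85 mm to the floor's top (3 high) at x=-65. Side walls 30 high from x=-65 back, 5 thick, inner faces y=+-125. Back wall 34 high, inner face x=80. Handle behind to x=173
- tab0: dishwasher tablet, 36 (its x) x 26 (its y) x 15 high, white below and yellow above with a red spot on top, 18 g, lying flat on the counter. Origin: centre of its underside. Five alike, spilled before the pan's mouth: in the pan's frame, centres at x -202 to -118 mm, y within 85 mm
- tab1: dishwasher tablet, 36 (its x) x 26 (its y) x 15 high, white below and yellow above with a red spot on top, 18 g, lying flat on the counter. Origin: centre of its underside. Five alike, spilled before the pan's mouth: in the pan's frame, centres at x -202 to -118 mm, y within 85 mm
- tab2: dishwasher tablet, 36 (its x) x 26 (its y) x 15 high, white below and yellow above with a red spot on top, 18 g, lying flat on the counter. Origin: centre of its underside. Five alike, spilled before the pan's mouth: in the pan's frame, centres at x -202 to -118 mm, y within 85 mm
- tab3: dishwasher tablet, 36 (its x) x 26 (its y) x 15 high, white below and yellow above with a red spot on top, 18 g, lying flat on the counter. Origin: centre of its underside. Five alike, spilled before the pan's mouth: in the pan's frame, centres at x -202 to -118 mm, y within 85 mm
- tab4: dishwasher tablet, 36 (its x) x 26 (its y) x 15 high, white below and yellow above with a red spot on top, 18 g, lying flat on the counter. Origin: centre of its underside. Five alike, spilled before the pan's mouth: in the pan's frame, centres at x -202 to -118 mm, y within 85 mm
- tin: bystander: small food tin with a red band, 56 dia x 85 high, standing on one half of the board, about 55 mm from the board's centre on the board's -y side. Origin: centre of its underside
- can: bystander: tin can with a green band, 66 dia x 100 high, standing beside the dustpan on its +y side (nearest 13 mm from its wall). Origin: centre of its underside
- mug: bystander: blue mug, 76 dia x 90 high, handle on its +y side, on the right. Origin: centre of its underside
- bottle: bystander: brown bottle, 68 dia x 220 high, far left. Origin: centre of its underside
- teabox: bystander: cardboard box 70 x 130 x 85 high with a green panel, far right. Origin: centre of its underside
- spice: bystander: small terracotta-coloured jar with a red cap, 44 dia x 95 high, to the right of the dustpan. Origin: centre of its underside
Not all that is in view belongs to the job. What is shaped like the tab3 but purple or turquoise is not meant.

How it is judged:
By the outcome, as a careful person would: the job done as asked, in the order asked, and still so for the second after the job is handed in, with the robot touching nothing.
It also fails if it takes over 72 s, if anything falls off the work surface, if the arm or the gripper's body presses on something with over 40 N, if the wrist force passes 120 N, or if a joint passes its speed limit or range.

## Working session

There is one attempt and no reset: what is moved stays moved. The work goes in short steps, Python scripts to look and compute and a tool call to move; the robot and the scene stay as the last step left them, time stands still between calls to the robot, and variables do not carry over. Pictures are saved under pics/ and viewed, at most 13 in all, crops included, and the job is handed in when it is done.

Besides the shell and the picture viewer there is one more tool, called after ">>>" in YAML: its name, and indented under it one key for each argument. play_rows: Moves the arm, as the interface text tells. Shifts and turns lie within -1 to 1; 1 stands for 3 cm of shift or 8 degrees of turn. Its arguments: {"type":"object","properties":{"rows":{"type":"array"},"hand":{"type":"number"}},"required":["rows"]}

```bash
mkdir -p pics; ls
python3 - <<'E'
from plant import *
import cv2
s=get_obs(); print(s)
for n in ("scene","top"):
    c=capture(n); print(n,{k:v for k,v in c.items() if k!="frame"})
    cv2.imwrite(f"pics/{n}0.png",c["frame"][:,:,::-1])
    for q in ("jar","board","sweep","pan","tab0","tin","can","spice","mug"):
        print(q,[(round(float(d["p"]),2),[round(float(x)) for x in d["at"]]) for d in pinpoint(q,n)][:9])
E
```

```text
pics
{'time': 0.0, 'joint_positions': array([ 1.11297275e+00,  3.42724951e-01,  1.52503310e+00, -1.40005094e-05,
        1.27542657e+00, -1.46021388e-01]), 'dq': array([-0.00066089,  0.00055731, -0.00024658, -0.00026222,  0.00022957,
        0.00246814]), 'tau': array([ 1.09279325e-03, -4.31231153e+01, -2.44227058e+01,  7.18763703e-02,
        5.58150513e-02, -2.09240366e-04]), 'tool_pos': array([160.84607164, 499.27289757, 205.13823992]), 'tcp_rot': array([-3.14001569e+00, -2.18389893e-04,  2.82979438e+00]), 'contact_force': array([-0.11008237, -0.39618125, -1.48871366]), 'moment': array([ 0.0046831 , -0.07537314,  0.03545352]), 'finger_force': 0.0, 'grip_width': 91.57726168731234}
scene {'fov_y': 52.708403469057394, 'cx': 280.5347029199192, 'cy': 216.0162240822891, 'rvec': array([ 1.94519841,  1.06487003, -0.54250133]), 'tvec': array([-283.99485346, -257.39117982, 1600.0104889 ])}
jar [(0.67, [194, 319]), (0.5, [307, 178])]
board [(0.6, [182, 359]), (0.57, [237, 399])]
sweep [(0.69, [241, 173])]
pan [(0.57, [236, 331])]
tab0 [(0.52, [180, 280]), (0.48, [200, 231]), (0.47, [209, 268
[... 254 characters left out ...]
, 'cx': 282.97886257611526, 'cy': 210.5806667039589, 'rvec': array([ 2.1174544 , -2.11028093,  0.17689211]), 'tvec': array([ -52.08679133,  578.82306728, 1105.33906035])}
jar [(0.62, [246, 204]), (0.29, [252, 236]), (0.21, [240, 148])]
board [(0.81, [242, 148]), (0.34, [248, 381])]
sweep [(0.73, [252, 381]), (0.61, [169, 355]), (0.41, [228, 264])]
pan [(0.54, [169, 355])]
tab0 [(0.68, [230, 264]), (0.65, [254, 266]), (0.63, [218, 212]), (0.61, [255, 238]), (0.49, [298, 223]), (0.46, [228, 243]), (0.45, [291, 302]), (0.42, [256, 313])]
tin [(0.87, [236, 169])]
can [(0.58, [150, 190]), (0.56, [181, 248]), (0.5, [224, 245])]
spice [(0.73, [254, 240]), (0.7, [166, 354])]
mug [(0.77, [228, 475])]
```

Run:
```python
import cv2
for n in ("scene","top"):
    i=cv2.imread(f"pics/{n}0.png"); cv2.imwrite(f"pics/{n}0b.png",cv2.resize(i,(784,588),interpolation=cv2.INTER_CUBIC))
i=cv2.imread("pics/top0.png")[130:330,110:420]
cv2.imwrite("pics/top0c.png",cv2.resize(i,(775,500),interpolation=cv2.INTER_CUBIC))
```

```text
(no output)
```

View pics/scene0b.png

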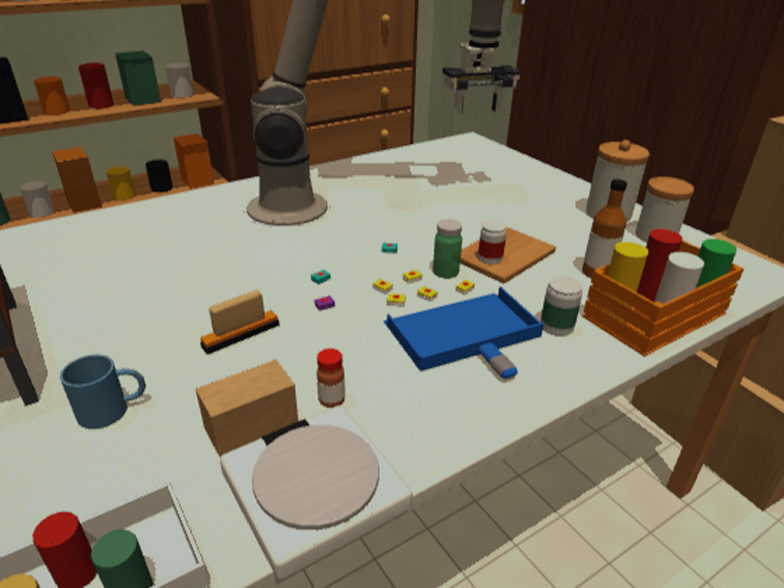

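View pics/top0c.png

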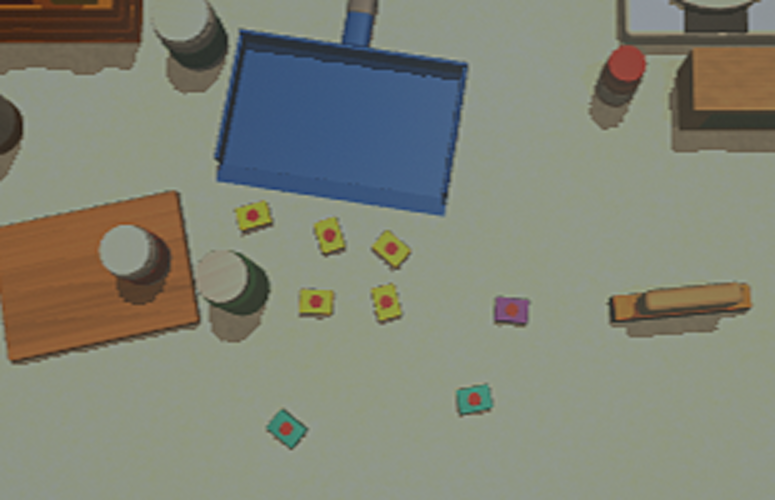

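The scene view shows the jar at about (449,248) of the enlarged picture, with the tin on the board to its right, the sweep at (240,320) and the pan at (463,330). The top crop shows five yellow tablets, at (253,215), (329,235), (391,248), (315,301) and (386,302). The purple and turquoise pieces are decoys. Next I triangulate.

```bash
cat > h.py <<'E'
import numpy as np, cv2
C={"scene":dict(fov=52.708403469057394,cx=280.5347,cy=216.01622,r=np.array([1.94519841,1.06487003,-0.54250133]),t=np.array([-283.99485346,-257.39117982,1600.0104889])),
"top":dict(fov=51.43202069452712,cx=282.97886,cy=210.58067,r=np.array([2.1174544,-2.11028093,0.17689211]),t=np.array([-52.08679133,578.82306728,1105.33906035]))}
def ray(n,u,v):
    c=C[n];f=210/np.tan(np.radians(c["fov"]/2));R=cv2.Rodrigues(c["r"])[0]
    d=R.T@np.array([(u-c["cx"])/f,(v-c["cy"])/f,1]);return -R.T@c["t"],d/np.linalg.norm(d)
def atz(n,u,v,z):
    o,d=ray(n,u,v);return o+d*(z-o[2])/d[2]
def proj(n,P):
    c=C[n];f=210/np.tan(np.radians(c["fov"]/2));R=cv2.Rodrigues(c["r"])[0]
    q=np.atleast_2d(P)@R.T+c["t"];return np.c_[c["cx"]+f*q[:,0]/q[:,2],c["cy"]+f*q[:,1]/q[:,2]]
def tri(us,ut):
    (o1,d1),(o2,d2)=ray("scene",*us),ray("top",*ut)
    s=np.linalg.lstsq(np.c_[d1,-d2],o2-o1,rcond=None)[0]
    a,b=o1+s[0]*d1,o2+s[1]*d2;return (a+b)/2,np.linalg.norm(a-b)
E
python3 - <<'E'
from h import *
np.set_printoptions(precision=1,suppress=True)
tc=lambda x,y:(110+(x+.5)/2.5-.5,130+(y+.5)/2.5-.5)
sc=lambda x,y:((x+.5)/1.4-.5,(y+.5)/1.4-.5)
print("jar lid",tri(sc(449,227),tc(222,278)))
print("tin lid",tri(sc(493,230),tc(127,250)))
print("tin z103",atz("top",*tc(127,250),103))
print("board near tri",tri(sc(555,247),tc(178,191)))  # right corner
for p in [(178,191),(200,322),(12,361)]: print("board",atz("top",*tc(*p),18))
print("ridge ends tri",tri(sc(211,309),tc(743,290)),tri(sc(263,293),tc(645,302)))
for p in [(217,182),(443,214)]: print("pan mouth",atz("top",*tc(*p),0))
for p in [(241,30),(467,65)]: print("pan back",atz("top",*tc(*p),34))
for p in [(253,215),(329,235),(391,248),(315,301),(386,302)]: print("tab",atz("top",*tc(*p),15))
t,s=cv2.imread("pics/top0.png"),cv2.imread("pics/scene0.png")
ot=cv2.inRange(cv2.cvtColor(t,cv2.COLOR_BGR2HSV),(20,150,100),(32,255,255))
n,l,st,ce=cv2.connectedComponentsWithStats(ot)
for i in range(1,n):
    if st[i,4]>15: print("yel",ce[i],st[i,4],atz("top",*ce[i],15))
print("can/ spice", atz("top",*tc(186,20),100),atz("top",*tc(625,62),95))
E
```

```text
jar lid (array([490.7, 159.8, 111.3]), np.float64(0.36771661578287324))
tin lid (array([521. , 262.3,  90.6]), np.float64(2.011496129263157))
tin z103 [519.8 259.4 103. ]
board near tri (array([625.5, 262.6,  83.4]), np.float64(118.1778287831391))
board [598.  232.6  18. ]
board [453.8 201.6  18. ]
board [411.3 402.9  18. ]
ridge ends tri (array([ 483.4, -364.8,   83.6]), np.float64(1.511324912159031)) (array([ 472.4, -264.7,   77.1]), np.float64(5.471819017720778))
pan mouth [611.9 193.8   0. ]
pan mouth [575.9 -60.    0. ]
pan back [778.7 166.5  34. ]
pan back [737.5 -86.3  34. ]
tab [571.7 149.1  15. ]
tab [549.6  64.7  15. ]
tab [535.4  -3.5  15. ]
tab [477.2  78.2  15. ]
tab [476.4   1.2  15. ]
yel [530.7  93.9] 201 [ 927.3 -756.5   15. ]
yel [129.7 113.3] 413 [872.  395.6  15. ]
yel [206.6 216.6] 21 [569.1 160.9  15. ]
can/ spice [766.2 211.7 100. ] [ 720.9 -251.    95. ]
```

```bash
cat > fit.py <<'E'
from h import *
from scipy.optimize import minimize
def cyl(r,h,z0=0):
    a=np.linspace(0,2*np.pi,40);return [np.vstack([np.c_[r*np.cos(a),r*np.sin(a),0*a+z] for z in (z0,z0+h)])]
def box(x0,x1,y0,y1,z0,z1): return np.array([[x,y,z] for x in(x0,x1) for y in(y0,y1) for z in(z0,z1)],float)
SW=[box(-14,14,-75,75,0,26),box(-11,11,-50,50,26,85)]
def mask(n,parts,p,S=4):
    c,s=np.cos(p[2]),np.sin(p[2]);m=np.zeros((420*S,560*S),np.uint8)
    for P in parts:
        Q=np.c_[P[:,0]*c-P[:,1]*s+p[0],P[:,0]*s+P[:,1]*c+p[1],P[:,2]]
        h=cv2.convexHull(((proj(n,Q)+.5)*S-.5).astype(np.float32)).round().astype(int)
        cv2.fillConvexPoly(m,h,1)
    return cv2.resize(m.astype(np.float32),(560,420),interpolation=cv2.INTER_AREA)
def fit(parts,ms,p0,yaw=True):
    k=3 if yaw else 2
    def f(q):
        p=list(np.array(q)*[1,1,.01][:k])+([] if yaw else [p0[2]])
        return sum(1-np.minimum(a,mask(n,parts,p)).sum()/np.maximum(a,mask(n,parts,p)).sum() for n,a in ms.items())
    q0=np.array(p0[:k])/np.array([1,1,.01])[:k]
    sim=np.vstack([q0]+[q0+d for d in 8*np.eye(k)])
    r=minimize(f,q0,method="Nelder-Mead",options=dict(initial_simplex=sim,xatol=.1,fatol=1e-4))
    return r.x*np.array([1,1,.01])[:k],r.fun
E
python3 - <<'E'
from fit import *
from plant import *
np.set_printoptions(precision=2,suppress=True)
for n in("scene","top"): capture(n)
def best(q,p0,h):
    ms={}
    for n in("scene","top"):
        e=proj(n,[p0[0],p0[1],h])[0]
        L=[d for d in trace(q,n)]
        for d in L:
            if np.hypot(d["at"][1]-e[0],d["at"][0]-e[1])<15: ms[n]=d["mask"].astype(float);break
        else: print(q,n,"none",[d["at"] for d in L],e)
    return ms
for q,p0,parts,h,y in [("jar",(490,160,0),cyl(30,120),60,0),("tin",(518,263,0),cyl(28,85,18),60,0),("sweep",(478,-315,.11),SW,40,1)]:
    ms=best(q,p0,h)
    print(q,fit(parts,ms,p0,y),[fit(parts,{k:v},p0,y) for k,v in ms.items()])
pan=np.array([678,55]);a=-.141;R=np.array([[np.cos(a),-np.sin(a)],[np.sin(a),np.cos(a)]])
t=cv2.imread("pics/top0.png");h=cv2.cvtColor(t,cv2.COLOR_BGR2HSV)
for t_ in [(571.7,149.1),(549.6,64.7),(535.4,-3.5),(477.2,78.2),(476.4,1.2)]: print(t_,(np.array(t_)-pan)@R)
E
```

```text
jar (array([491.5 , 158.54]), np.float64(0.2886026523455302)) [(array([492.1 , 158.17]), np.float64(0.11489266212880545)), (array([489.63, 158.46]), np.float64(0.17246567613315777))]
tin (array([519.92, 262.88]), np.float64(0.1919331701102328)) [(array([521.52, 260.51]), np.float64(0.12214498510427008)), (array([520.06, 263.4 ]), np.float64(0.06997670971839931))]
sweep (array([ 477.63, -315.9 ,    0.1 ]), np.float64(0.1794199903576651)) [(array([ 480.4 , -316.63,    0.12]), np.float64(0.06660079051383394)), (array([ 477.07, -312.32,    0.1 ]), np.float64(0.07995323320442482))]
(571.7, 149.1) [-118.47   78.23]
(549.6, 64.7) [-128.49   -8.44]
(535.4, -3.5) [-132.96  -77.96]
(477.2, 78.2) [-202.07   -5.25]
(476.4, 1.2) [-192.04  -81.6 ]
```

>>> play_rows:
  hand: 1
  rows:
    - [[0.918, -0.947, 0], [0, 0, -0.625]]
    - [[0.918, -0.947, 0], [0, 0, -0.625]]
    - [[0.918, -0.947, 0], [0, 0, -0.625]]
    - [[0.918, -0.947, 0], [0, 0, -0.625]]
    - [[0.918, -0.947, 0], [0, 0, -0.625]]
    - [[0.918, -0.947, 0], [0, 0, -0.625]]
    - [[0.918, -0.947, 0], [0, 0, -0.625]]
    - [[0.918, -0.947, 0], [0, 0, -0.625]]
    - [[0.918, -0.947, 0], [0, 0, -0.625]]
    - [[0.918, -0.947, 0], [0, 0, -0.625]]
    - [[0.918, -0.947, 0], [0, 0, -0.625]]
    - [[0.918, -0.947, 0], [0, 0, -0.625]]

```text
time: 2.9
tool_pos: [492.4, 157.8, 205.9]
tcp_rot: [3.141, -0.0, 1.78]
contact_force: [0.2, -0.0, 0.4]
grip_width: 91.5
finger_force: 0.0
```

>>> play_rows:
  rows:
    - [[0, 0, 0], [0, 0, 0]]
    - [[0, 0, 0], [0, 0, 0]]

```text
time: 3.15
tool_pos: [491.1, 159.0, 205.7]
tcp_rot: [-3.141, -0.0, 1.783]
contact_force: [-0.2, -0.4, 0.1]
grip_width: 91.6
finger_force: 0.0
```

>>> play_rows:
  rows:
    - [[0, 0, -0.73], [0, 0, 0]]
    - [[0, 0, -0.73], [0, 0, 0]]
    - [[0, 0, -0.73], [0, 0, 0]]
    - [[0, 0, -0.73], [0, 0, 0]]
    - [[0, 0, -0.73], [0, 0, 0]]
    - [[0, 0, -0.4], [0, 0, 0]]
    - [[0, 0, -0.33], [0, 0, 0]]
    - [[0, 0, 0], [0, 0, 0]]
    - [[0, 0, 0], [0, 0, 0]]

```text
time: 4.28
tool_pos: [491.9, 158.9, 75.1]
tcp_rot: [3.14, 0.0, 1.783]
contact_force: [0.0, 0.3, -0.2]
grip_width: 91.7
finger_force: 0.0
```

>>> play_rows:
  hand: -1
  rows:
    - [[0, 0, 0], [0, 0, 0]]
    - [[0, 0, 0], [0, 0, 0]]
    - [[0, 0, 0], [0, 0, 0]]
    - [[0, 0, 0], [0, 0, 0]]
    - [[0, 0, 0], [0, 0, 0]]
    - [[0, 0, 0], [0, 0, 0]]

```text
time: 5.03
tool_pos: [491.6, 158.8, 74.5]
tcp_rot: [3.141, 0.0, 1.783]
contact_force: [0.8, -0.4, 1.0]
grip_width: 52.5
finger_force: 30.0
```

Run:
```python
from plant import *
import cv2,numpy as np
print(get_obs()["grip_width"],get_obs()["finger_force"])
a=capture("scene")["frame"][60:260,220:420,::-1]
w=capture("wrist");print({k:v for k,v in w.items() if k!="frame"})
b=w["frame"][:,:,::-1]
cv2.imwrite("pics/g1.png",np.hstack([cv2.resize(a,(420,420),interpolation=cv2.INTER_CUBIC),b[:,100:460]]))
```

```text
52.530859780952156 29.983325238581955
{'fov_y': 65.70646984690485, 'cx': 282.19858980521656, 'cy': 209.3921256232184, 'hand_eye': array([[ 1.16981125e-04, -9.53196910e-01, -3.02350188e-01,
         8.18939626e+01],
       [ 9.99999991e-01,  1.33159590e-04, -3.28962438e-05,
        -8.38131792e-01],
       [ 7.16174250e-05, -3.02350182e-01,  9.53196917e-01,
        -1.79663579e+02],
       [ 0.00000000e+00,  0.00000000e+00,  0.00000000e+00,
         1.00000000e+00]])}
```

View pics/g1.png

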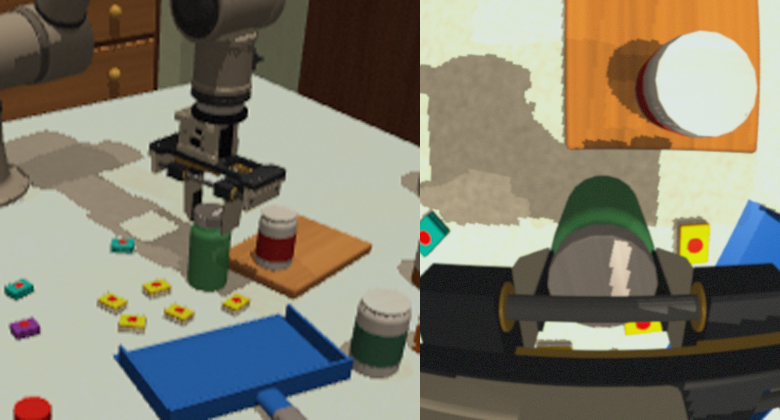

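The wrist view shows the jar centred between the pads. But the 52.5 mm opening is narrower than the 60 mm body, so the fingers may be on the lid. I'll check where they sit in height before lifting.

Run:
```python
from fit import *
from plant import *
f=capture("scene")["frame"][:,:,::-1].copy()
x0,y0,k=285,125,9
im=cv2.resize(f[y0:y0+65,x0:x0+70],None,fx=k,fy=k,interpolation=cv2.INTER_CUBIC)
def pt(P,c):
    u,v=proj("scene",P)[0]; cv2.circle(im,(int((u-x0+.5)*k),int((v-y0+.5)*k)),3,c,-1)
d=np.array([np.cos(.212),np.sin(.212)])
for s in(26,36):
    for z in(60,85,100): pt([*(np.array([491.6,158.8])+s*d),z],{60:(0,0,255),85:(255,0,255),100:(255,0,0)}[z])
a=np.linspace(0,6.28,40)
for z,c,r in((0,(0,255,255),30),(85,(255,255,0),30),(120,(0,255,0),26)):
    for t in a: pt([491.6+r*np.cos(t),158.8+r*np.sin(t),z],c)
cv2.imwrite("pics/g2.png",im)
```

```text
(no output)
```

View pics/g2.png

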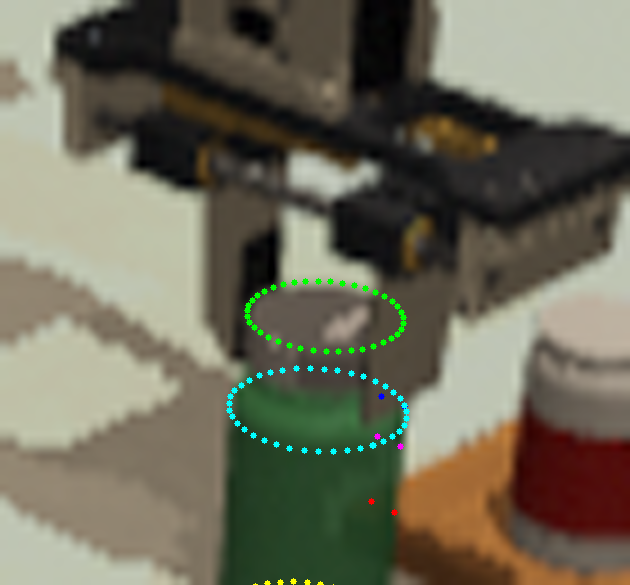

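The overlay shows the fingertips at about z=88 on the lid, not the nominal 60, so the fingers sit about 27 mm higher than reported. I'll open, go 22 mm lower, and regrip on the glass.

>>> play_rows:
  hand: 1
  rows:
    - [[0, 0, 0], [0, 0, 0]]
    - [[0, 0, 0], [0, 0, 0]]
    - [[0, 0, 0], [0, 0, 0]]
    - [[0, 0, 0], [0, 0, 0]]
    - [[0, 0, -0.2], [0, 0, 0]]
    - [[0, 0, -0.2], [0, 0, 0]]
    - [[0, 0, -0.2], [0, 0, 0]]
    - [[0, 0, -0.15], [0, 0, 0]]
    - [[0, 0, 0], [0, 0, 0]]

```text
time: 6.3
tool_pos: [491.2, 158.7, 51.5]
tcp_rot: [-3.141, -0.0, 1.783]
contact_force: [-0.9, 0.4, 0.6]
grip_width: 91.7
finger_force: 0.0
```

>>> play_rows:
  hand: -1
  rows:
    - [[0, 0, 0], [0, 0, 0]]
    - [[0, 0, 0], [0, 0, 0]]
    - [[0, 0, 0], [0, 0, 0]]
    - [[0, 0, 0], [0, 0, 0]]
    - [[0, 0, 0], [0, 0, 0]]

```text
time: 6.92
tool_pos: [491.7, 158.9, 52.1]
tcp_rot: [3.141, -0.0, 1.783]
contact_force: [-0.0, -0.3, -0.1]
grip_width: 58.7
finger_force: 30.0
```

Run:
```python
from h import *
from plant import *
f=capture("scene")["frame"][:,:,::-1].copy()
cv2.imwrite("pics/g3.png",cv2.resize(f[115:210,275:385],None,fx=6,fy=6,interpolation=cv2.INTER_CUBIC))
```

```text
(no output)
```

View pics/g3.png

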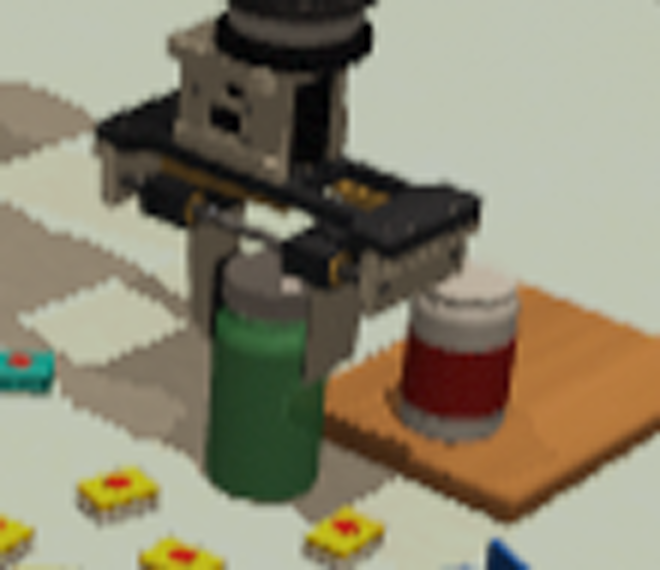

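>>> play_rows:
  rows:
    - [[0, 0, 0.3], [0, 0, 0]]
    - [[0, 0, 0.7], [0, 0, 0]]
    - [[0, 0, 0.8], [0, 0, 0]]
    - [[0, 0, 0.9], [0, 0, 0]]
    - [[0, 0, 0.9], [0, 0, 0]]
    - [[0, 0, 0.7], [0, 0, 0]]
    - [[0, 0, 0.1], [0, 0, 0]]
    - [[0, 0, 0], [0, 0, 0]]

```text
time: 7.98
tool_pos: [490.9, 158.7, 183.3]
tcp_rot: [-3.14, -0.0, 1.783]
contact_force: [-0.2, 0.3, -4.0]
grip_width: 58.9
finger_force: 30.0
```

>>> play_rows:
  rows:
    - [[0, 0.4, 0], [0, 0, 0]]
    - [[0, 0.7, 0], [0, 0, 0]]
    - [[0, 0.8, 0], [0, 0, 0]]
    - [[0, 0.8, 0], [0, 0, 0]]
    - [[0, 0.9, 0], [0, 0, 0]]
    - [[0, 0.9, 0], [0, 0, 0]]
    - [[0, 0.8, 0], [0, 0, 0]]
    - [[0, 0.8, 0], [0, 0, 0]]
    - [[0, 0.7, 0], [0, 0, 0]]
    - [[0.03, 0.39, 0], [0, 0, 0]]
    - [[0, 0, 0], [0, 0, 0]]
    - [[0, 0, 0], [0, 0, 0]]

```text
time: 9.48
tool_pos: [492.3, 373.9, 183.6]
tcp_rot: [-3.141, 0.001, 1.782]
contact_force: [0.2, -0.3, -3.0]
grip_width: 59.1
finger_force: 30.0
```

Run:
```python
from fit import *
from plant import *
s=get_obs();print(s["tool_pos"],s["grip_width"],s["contact_force"])
ims=[]
for n,(x,y) in(("scene",(290,90)),("top",(70,180))):
    f=capture(n)["frame"][:,:,::-1];ims.append(cv2.resize(f[y:y+130,x:x+130],None,fx=3,fy=3,interpolation=cv2.INTER_CUBIC))
    print(n,[(d["p"],d["at"]) for d in pinpoint("jar",n)][:2],proj(n,[492.6,374.5,130]))
cv2.imwrite("pics/g4.png",np.hstack(ims))
```

```text
[492.33358011 373.89914679 183.62082784] 59.147976236277664 [ 0.20103541 -0.31566406 -2.99641398]
scene [(0.81, [141.1, 372.0])] [[374.33978142 141.29087889]]
top [(0.85, [241.8, 108.3])] [[110.31985815 238.95258863]]
```

View pics/g4.png

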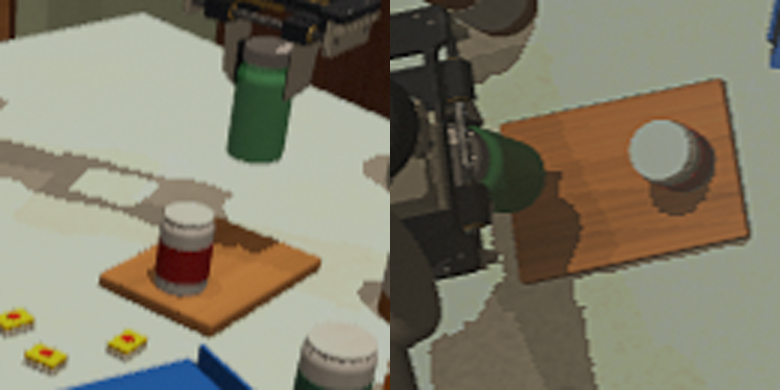

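Run:
```python
from fit import *
from plant import *
np.set_printoptions(precision=1,suppress=True)
print(atz("top",106.7,221.3,18),atz("top",114,274,18),atz("top",181,206.7,18),atz("top",189.7,259,18))
capture("top");capture("scene");ms={}
for n in("scene","top"):
    L=trace("bottle",n);print(n,[(d["p"],d["at"],d["mask"].sum()) for d in L])
    if L: ms[n]=L[0]["mask"].astype(float)
    L=pinpoint("bottle",n);print([(d["p"],d["at"],atz(n,d["at"][1],d["at"][0],0)) for d in L])
if ms: print(fit(cyl(34,130)+cyl(13,90,130),ms,(650,430,0),False))
```

```text
[555.1 435.7  18. ] [411.5 404.3  18. ] [596.3 232.2  18. ] [452.5 201.6  18. ]
scene [(0.88, [166.7, 434.6], np.int64(1157)), (0.72, [235.9, 335.8], np.int64(4170))]
[(0.86, [193.2, 429.0], array([673.1, 465.1,   0. ]))]
top [(0.92, [172.1, 92.2], np.int64(1286))]
[(0.69, [180.1, 110.0], array([676.7, 443.7,   0. ]))]
(array([674.2, 450.9]), np.float64(0.3019386634904734))
```

>>> play_rows:
  rows:
    - [[0, 0, -0.5], [0, 0, 0]]
    - [[0, 0, -0.8], [0, 0, 0]]
    - [[0, 0, -0.8], [0, 0, 0]]
    - [[0, 0, -0.7], [0, 0, 0]]
    - [[0, 0, -0.4], [0, 0, 0]]
    - [[0, 0, -0.2], [0, 0, 0]]
    - [[0, 0, -0.15], [0, 0, 0]]
    - [[0, 0, -0.1], [0, 0, 0]]
    - [[0, 0, -0.05], [0, 0, 0]]
    - [[0, 0, 0], [0, 0, 0]]

```text
time: 11.22
tool_pos: [492.5, 374.5, 73.1]
tcp_rot: [3.141, -0.0, 1.783]
contact_force: [-0.1, -0.6, -3.9]
grip_width: 58.7
finger_force: 30.0
```

>>> play_rows:
  rows:
    - [[0, 0, -0.04], [0, 0, 0]]
    - [[0, 0, -0.04], [0, 0, 0]]
    - [[0, 0, 0], [0, 0, 0]]

```text
time: 11.6
tool_pos: [492.3, 374.5, 70.4]
tcp_rot: [-3.141, 0.0, 1.783]
contact_force: [-0.0, -0.3, -3.3]
grip_width: 58.7
finger_force: 30.0
```

>>> play_rows:
  rows:
    - [[0, 0, -0.03], [0, 0, 0]]
    - [[0, 0, 0], [0, 0, 0]]

```text
time: 11.85
tool_pos: [492.5, 374.5, 70.1]
tcp_rot: [3.141, -0.0, 1.783]
contact_force: [-0.1, -0.0, -0.2]
grip_width: 58.7
finger_force: 30.0
```

Contact: the jar's weight now rests on the board. Release and rise.

>>> play_rows:
  hand: 1
  rows:
    - [[0, 0, 0], [0, 0, 0]]
    - [[0, 0, 0], [0, 0, 0]]
    - [[0, 0, 0], [0, 0, 0]]
    - [[0, 0, 0], [0, 0, 0]]
    - [[0, 0, 0.4], [0, 0, 0]]
    - [[0, 0, 0.8], [0, 0, 0]]
    - [[0, 0, 0.9], [0, 0, 0]]
    - [[0, 0, 0.9], [0, 0, 0]]
    - [[0, 0, 0.9], [0, 0, 0]]
    - [[0, 0, 0.6], [0, 0, 0]]

```text
time: 13.1
tool_pos: [492.8, 374.8, 207.3]
tcp_rot: [3.139, -0.001, 1.783]
contact_force: [0.1, 0.1, -0.2]
grip_width: 92.0
finger_force: 0.0
```

>>> play_rows:
  rows:
    - [[-0.02, -0.96, 0], [0, 0, -0.033]]
    - [[-0.02, -0.96, 0], [0, 0, -0.033]]
    - [[-0.02, -0.96, 0], [0, 0, -0.033]]
    - [[-0.02, -0.96, 0], [0, 0, -0.033]]
    - [[-0.02, -0.96, 0], [0, 0, -0.033]]
    - [[-0.02, -0.96, 0], [0, 0, -0.033]]
    - [[-0.02, -0.96, 0], [0, 0, -0.033]]
    - [[-0.02, -0.96, 0], [0, 0, -0.033]]
    - [[-0.02, -0.96, 0], [0, 0, -0.033]]
    - [[-0.02, -0.96, 0], [0, 0, -0.033]]
    - [[-0.02, -0.96, 0], [0, 0, -0.033]]
    - [[-0.02, -0.96, 0], [0, 0, -0.033]]

```text
time: 14.6
tool_pos: [485.4, 28.0, 205.7]
tcp_rot: [3.14, 0.0, 1.727]
contact_force: [-0.1, -0.2, -0.7]
grip_width: 92.1
finger_force: 0.0
```

>>> play_rows:
  rows:
    - [[-0.02, -0.96, 0], [0, 0, -0.033]]
    - [[-0.02, -0.96, 0], [0, 0, -0.033]]
    - [[-0.02, -0.96, 0], [0, 0, -0.033]]
    - [[-0.02, -0.96, 0], [0, 0, -0.033]]
    - [[-0.02, -0.96, 0], [0, 0, -0.033]]
    - [[-0.02, -0.96, 0], [0, 0, -0.033]]
    - [[-0.02, -0.96, 0], [0, 0, -0.033]]
    - [[-0.02, -0.96, 0], [0, 0, -0.033]]
    - [[-0.02, -0.96, 0], [0, 0, -0.033]]
    - [[-0.02, -0.96, 0], [0, 0, -0.033]]
    - [[-0.02, -0.96, 0], [0, 0, -0.033]]
    - [[-0.02, -0.96, 0], [0, 0, -0.033]]

```text
time: 16.1
tool_pos: [478.1, -317.8, 205.7]
tcp_rot: [3.141, 0.001, 1.672]
contact_force: [0.7, 0.0, -0.2]
grip_width: 91.9
finger_force: 0.0
```

Run:
```python
from fit import *
from plant import *
np.set_printoptions(precision=2,suppress=True)
s=get_obs();print(s["tool_pos"],s["tcp_rot"],s["joint_positions"])
fr={n:capture(n)["frame"] for n in("scene","top")}
for q,p0,parts in(("jar",(492.5,374.5,0),cyl(30,120,18)),("tin",(520,263,0),cyl(28,85,18))):
    ms={}
    for n in fr:
        e=proj(n,[p0[0],p0[1],70])[0]
        for d in trace(q,n):
            if np.hypot(d["at"][1]-e[0],d["at"][0]-e[1])<18: ms[n]=d["mask"].astype(float);break
    print(q,list(ms),fit(parts,ms,p0,False))
cv2.imwrite("pics/j.png",cv2.resize(fr["top"][130:330,60:460][:,:,::-1],(800,400),interpolation=cv2.INTER_CUBIC))
```

```text
[ 478.07 -317.77  205.67] [3.14 0.   1.67] [-0.72  0.43  1.39  0.    1.32 -0.82]
jar ['scene', 'top'] (array([492.14, 374.91]), np.float64(0.2232614025505555))
tin ['scene', 'top'] (array([520.09, 263.34]), np.float64(0.18784078311485353))
```

View pics/j.png

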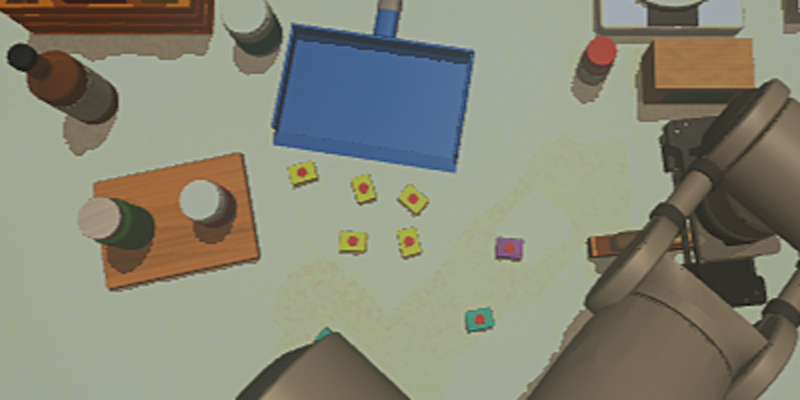

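The top view shows the jar upright on the board's left half at about (105,220), the tin unmoved, and all the tablets still in place. Now I descend onto the sweep.

>>> play_rows:
  rows:
    - [[0, 0.07, -0.8], [0, 0, 0]]
    - [[0, 0, -0.9], [0, 0, 0]]
    - [[0, 0, -0.9], [0, 0, 0]]
    - [[0, 0, -0.9], [0, 0, 0]]
    - [[0, 0, -0.9], [0, 0, 0]]
    - [[0, 0, -0.7], [0, 0, 0]]
    - [[0, 0, -0.4], [0, 0, 0]]
    - [[0, 0, -0.2], [0, 0, 0]]
    - [[0, 0, -0.2], [0, 0, 0]]
    - [[0, 0, 0], [0, 0, 0]]

```text
time: 17.65
tool_pos: [478.1, -314.6, 27.7]
tcp_rot: [3.141, 0.0, 1.672]
contact_force: [-0.1, -1.2, 0.8]
grip_width: 91.6
finger_force: 0.0
```

>>> play_rows:
  hand: -1
  rows:
    - [[0, 0, 0], [0, 0, 0]]
    - [[0, 0, 0], [0, 0, 0]]
    - [[0, 0, 0], [0, 0, 0]]
    - [[0, 0, 0], [0, 0, 0]]
    - [[0, 0, 0], [0, 0, 0]]
    - [[0, 0, 0], [0, 0, 0]]
    - [[0, 0, 0], [0, 0, 0]]

```text
time: 18.52
tool_pos: [478.0, -314.6, 27.6]
tcp_rot: [3.142, -0.0, 1.672]
contact_force: [-1.1, 0.1, 0.3]
grip_width: 26.6
finger_force: 0.0
```

Run:
```python
from h import *
from plant import *
s=get_obs();print(s["tool_pos"],s["tcp_rot"],s["grip_width"],s["finger_force"])
f=capture("scene")["frame"][:,:,::-1]
cv2.imwrite("pics/s1.png",cv2.resize(f[150:270,110:240],None,fx=5,fy=4.9,interpolation=cv2.INTER_CUBIC))
```

```text
[ 478.01590596 -314.6156808    27.61867681] [ 3.14150600e+00 -1.35527098e-05  1.67197282e+00] 26.551705552396076 0.0
```

View pics/s1.png

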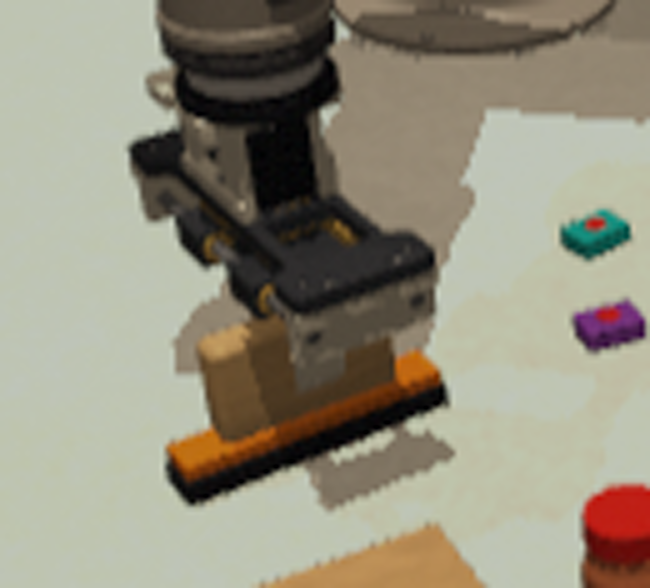

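The fingers are astride the wood ridge and still closing, at 26.6 mm.

>>> play_rows:
  rows:
    - [[0, 0, 0], [0, 0, 0]]
    - [[0, 0, 0], [0, 0, 0]]
    - [[0, 0, 0], [0, 0, 0]]

```text
time: 18.95
tool_pos: [477.9, -314.5, 27.5]
tcp_rot: [-3.141, -0.0, 1.672]
contact_force: [0.2, -0.5, -2.1]
grip_width: 22.2
finger_force: 30.0
```

>>> play_rows:
  rows:
    - [[0, 0, 0.5], [0, 0, 0]]
    - [[0, 0, 0.8], [0, 0, 0]]
    - [[0, 0.2, 0.7], [0, 0, 0]]
    - [[-0.134, 0.8, 0], [0, 0, -0.133]]
    - [[-0.134, 0.933, 0], [0, 0, -0.133]]
    - [[-0.134, 0.933, 0], [0, 0, -0.133]]
    - [[-0.134, 0.933, 0], [0, 0, -0.133]]
    - [[-0.134, 0.933, 0], [0, 0, -0.133]]
    - [[-0.134, 0.933, 0], [0, 0, -0.133]]
    - [[-0.134, 0.933, 0], [0, 0, -0.133]]
    - [[-0.134, 0.933, 0], [0, 0, -0.133]]
    - [[-0.134, 0.933, 0], [0, 0, -0.133]]

```text
time: 20.45
tool_pos: [442.1, -59.9, 88.7]
tcp_rot: [3.14, 0.0, 1.504]
contact_force: [0.7, 0.6, -2.2]
grip_width: 22.0
finger_force: 30.0
```

>>> play_rows:
  rows:
    - [[-0.134, 0.933, 0], [0, 0, -0.133]]
    - [[-0.134, 0.933, 0], [0, 0, -0.133]]
    - [[-0.134, 0.933, 0], [0, 0, -0.133]]
    - [[-0.134, 0.8, 0], [0, 0, -0.133]]
    - [[0, 0, 0], [0, 0, 0]]
    - [[0, 0, 0], [0, 0, 0]]

```text
time: 21.2
tool_pos: [426.2, 46.8, 88.2]
tcp_rot: [3.14, 0.0, 1.431]
contact_force: [-0.1, -0.8, -2.2]
grip_width: 21.9
finger_force: 30.0
```

```bash
cat > st.py <<'E'
from fit import *
from plant import *
np.set_printoptions(precision=2,suppress=True)
PAN=np.array([678,55.]);a=-.141;R=np.array([[np.cos(a),-np.sin(a)],[np.sin(a),np.cos(a)]])
def pf(p): return (np.array(p)[:2]-PAN)@R
E
python3 - <<'E'
from st import *
s=get_obs();print(s["tool_pos"],s["tcp_rot"],s["grip_width"],pf(s["tool_pos"]))
h=s["tool_pos"][2]-27.5
B=[p+[0,0,h] for p in SW]
fr={n:capture(n)["frame"] for n in("scene","top")}
p0=(*s["tool_pos"][:2],-.141)
ms={}
for n in fr:
    L=trace("sweep",n);print(n,[(d["p"],d["at"]) for d in L],proj(n,[*p0[:2],h+20]))
    if L: ms[n]=L[0]["mask"].astype(float)
# fit the foot only, from its orange/black visible region is occluded; use scene mask
if "scene" in ms: print(fit(B,{"scene":ms["scene"]},p0,True))
cv2.imwrite("pics/s2.png",np.hstack([cv2.resize(fr["scene"][120:250,180:310][:,:,::-1],(400,400),interpolation=cv2.INTER_CUBIC),cv2.resize(fr["top"][180:310,180:310][:,:,::-1],(400,400),interpolation=cv2.INTER_CUBIC)]))
E
```

```text
[426.25  46.85  88.2 ] [3.14 0.   1.43] 21.87819332625941 [-248.11  -43.45]
scene [(0.59, [169.4, 272.6])] [[277.17 171.57]]
top [(0.55, [271.4, 270.0])] [[244.24 267.7 ]]
(array([432.31,  42.6 ,  -0.1 ]), np.float64(0.212415856394914))
```

View pics/s2.png

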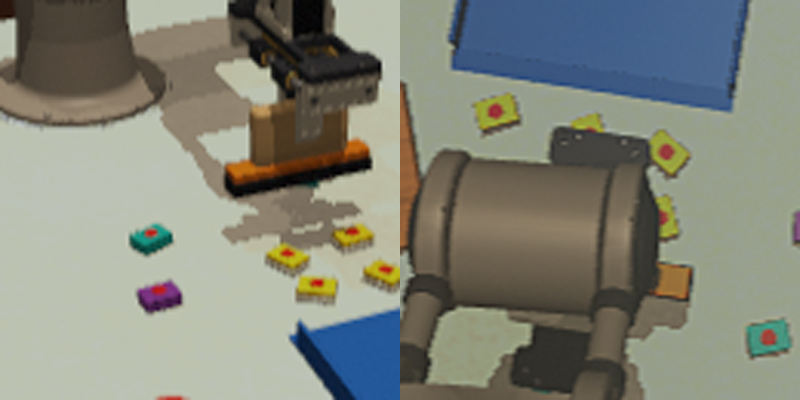

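The scene half shows the sweep upright and held, behind all the tablets. Lower it and start the first pass.

>>> play_rows:
  rows:
    - [[0, 0.1, -0.5], [0, 0, 0]]
    - [[0, 0, -0.7], [0, 0, 0]]
    - [[0, 0, -0.45], [0, 0, 0]]
    - [[0, 0, -0.2], [0, 0, 0]]
    - [[0, 0, -0.1], [0, 0, 0]]
    - [[0, 0, 0], [0, 0, 0]]

```text
time: 22.15
tool_pos: [426.0, 50.2, 29.3]
tcp_rot: [3.141, -0.0, 1.43]
contact_force: [0.3, 0.7, -0.8]
grip_width: 21.7
finger_force: 30.0
```

>>> play_rows:
  rows:
    - [[0.297, -0.042, 0], [0, 0, 0]]
    - [[0.495, -0.07, 0], [0, 0, 0]]
    - [[0.495, -0.07, 0], [0, 0, 0]]
    - [[0.495, -0.07, 0], [0, 0, 0]]
    - [[0.495, -0.07, 0], [0, 0, 0]]
    - [[0.495, -0.07, 0], [0, 0, 0]]
    - [[0.495, -0.07, 0], [0, 0, 0]]
    - [[0.495, -0.07, 0], [0, 0, 0]]
    - [[0.495, -0.07, 0], [0, 0, 0]]
    - [[0.396, -0.056, 0], [0, 0, 0]]
    - [[0, 0, 0], [0, 0, 0]]

```text
time: 23.52
tool_pos: [566.3, 30.4, 29.2]
tcp_rot: [3.14, -0.0, 1.431]
contact_force: [0.2, 0.6, -2.1]
grip_width: 21.7
finger_force: 30.0
```

Run:
```python
from st import *
s=get_obs();print(s["tool_pos"],s["tcp_rot"],s["grip_width"],pf(s["tool_pos"]))
f=capture("scene")["frame"][:,:,::-1]
cv2.imwrite("pics/s3.png",cv2.resize(f[140:270,230:400],(680,520),interpolation=cv2.INTER_CUBIC))
```

```text
[566.33  30.36  29.21] [ 3.14 -0.    1.43] 21.670210680148074 [-107.1   -40.09]
```

View pics/s3.png

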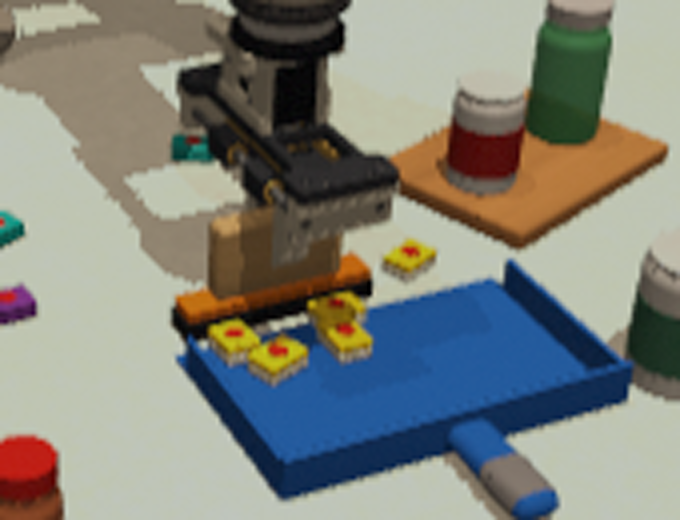

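The first four tablets ride ahead of the face at the ramp, around (240–345, 310–355). The fifth stands free at (408,258). Raise 4 mm and push on.

>>> play_rows:
  rows:
    - [[0.2, -0.028, 0.06], [0, 0, 0]]
    - [[0.297, -0.042, 0.07], [0, 0, 0]]
    - [[0.347, -0.049, 0], [0, 0, 0]]
    - [[0.396, -0.056, 0], [0, 0, 0]]
    - [[0.396, -0.056, 0], [0, 0, 0]]
    - [[0.347, -0.049, 0], [0, 0, 0]]
    - [[0.25, -0.036, 0], [0, 0, 0]]
    - [[0, 0, 0], [0, 0, 0]]

```text
time: 24.58
tool_pos: [632.9, 20.9, 32.9]
tcp_rot: [3.141, -0.0, 1.43]
contact_force: [0.1, 0.1, -2.1]
grip_width: 22.0
finger_force: 30.0
```

```bash
cat >> st.py <<'E'
def tabs(n,f,z):
    h=cv2.cvtColor(f,cv2.COLOR_RGB2HSV)
    m=cv2.inRange(h,(20,110,90),(34,255,255))|cv2.inRange(h,(0,150,90),(8,255,255))|cv2.inRange(h,(172,150,90),(180,255,255))
    k,l,st,ce=cv2.connectedComponentsWithStats(m,connectivity=4)
    for i in range(1,k):
        p=pf(atz(n,*ce[i],z))
        if st[i,4]>12 and -300<p[0]<85 and abs(p[1])<150: print(n,p,st[i,4])
E
python3 - <<'E'
from st import *
s=get_obs();print(s["tool_pos"],s["tcp_rot"],s["grip_width"],pf(s["tool_pos"]))
for n in("scene","top"): tabs(n,capture(n)["frame"],17)
E
```

```text
[632.86  20.91  32.89] [ 3.14 -0.    1.43] 21.97565311270745 [-39.9  -40.09]
scene [  8.39 -15.01] 166
scene [ -1.91 -78.88] 182
top [ -5.46 -91.19] 95
```

>>> play_rows:
  rows:
    - [[-0.05, 0, 0.4], [0, 0, 0]]
    - [[0, 0, 0.7], [0, 0, 0]]
    - [[0, 0, 0.6], [0, 0, 0]]
    - [[-0.455, 0.432, 0], [0, 0, 0]]
    - [[-0.455, 0.432, 0], [0, 0, 0]]
    - [[-0.455, 0.432, 0], [0, 0, 0]]
    - [[-0.455, 0.432, 0], [0, 0, 0]]
    - [[-0.455, 0.432, 0], [0, 0, 0]]
    - [[-0.455, 0.432, 0], [0, 0, 0]]
    - [[-0.455, 0.432, 0], [0, 0, 0]]
    - [[-0.455, 0.432, 0], [0, 0, 0]]
    - [[0, 0, 0], [0, 0, 0]]

```text
time: 26.18
tool_pos: [520.6, 125.8, 84.1]
tcp_rot: [-3.141, 0.0, 1.432]
contact_force: [-0.1, 0.2, -1.9]
grip_width: 21.9
finger_force: 30.0
```

Run:
```python
from st import *
s=get_obs();print(s["tool_pos"],s["tcp_rot"],s["grip_width"],pf(s["tool_pos"]))
for n in("scene","top"): tabs(n,capture(n)["frame"],17)
```

```text
[520.56 125.78  84.09] [-3.14  0.    1.43] 21.900301847857108 [-165.82   47.95]
scene [-108.14   71.51] 56
scene [  9.07 -15.46] 172
scene [ -0.83 -77.69] 180
top [  3.72 -13.29] 198
top [ -5.71 -59.27] 98
top [ -6.9  -90.53] 100
```

>>> play_rows:
  rows:
    - [[-0.03, -0.2, -0.5], [0, 0, 0]]
    - [[0, 0, -0.6], [0, 0, 0]]
    - [[0, 0, -0.43], [0, 0, 0]]
    - [[0, 0, -0.2], [0, 0, 0]]
    - [[0, 0, -0.1], [0, 0, 0]]
    - [[0, 0, 0], [0, 0, 0]]

```text
time: 27.02
tool_pos: [521.0, 118.7, 29.3]
tcp_rot: [3.141, -0.0, 1.431]
contact_force: [-0.6, -0.5, -1.9]
grip_width: 21.8
finger_force: 30.0
```

>>> play_rows:
  rows:
    - [[0.297, -0.042, 0], [0, 0, 0]]
    - [[0.495, -0.07, 0], [0, 0, 0]]
    - [[0.495, -0.07, 0], [0, 0, 0]]
    - [[0.495, -0.07, 0], [0, 0, 0]]
    - [[0.396, -0.056, 0.06], [0, 0, 0]]
    - [[0.396, -0.056, 0.07], [0, 0, 0]]
    - [[0.396, -0.056, 0], [0, 0, 0]]
    - [[0.396, -0.056, 0], [0, 0, 0]]
    - [[0.396, -0.056, 0], [0, 0, 0]]
    - [[0.23, -0.033, 0], [0, 0, 0]]
    - [[0, 0, 0], [0, 0, 0]]

```text
time: 28.4
tool_pos: [640.8, 101.7, 32.8]
tcp_rot: [-3.142, 0.0, 1.43]
contact_force: [-0.1, 0.7, -2.3]
grip_width: 21.7
finger_force: 30.0
```

Run:
```python
from st import *
s=get_obs();print(s["tool_pos"],s["tcp_rot"],s["grip_width"],pf(s["tool_pos"]))
for n in("scene","top"): tabs(n,capture(n)["frame"],17)
```

```text
[640.78 101.71  32.8 ] [-3.14  0.    1.43] 21.675433831787032 [-43.42  41.02]
scene [-11.32  69.68] 78
scene [  7.69 -14.82] 180
scene [ -1.03 -77.34] 182
top [  4.26 -13.74] 200
top [ -5.87 -59.14] 99
top [ -7.14 -90.67] 105
```

>>> play_rows:
  rows:
    - [[-0.05, 0, 0.4], [0, 0, 0]]
    - [[0, 0, 0.7], [0, 0, 0]]
    - [[0, 0, 0.6], [0, 0, 0]]
    - [[-0.6, -0.15, 0], [0, 0, 0]]
    - [[-0.7, -0.18, 0], [0, 0, 0]]
    - [[-0.8, -0.2, 0], [0, 0, 0]]
    - [[-0.8, -0.2, 0], [0, 0, 0]]
    - [[-0.8, -0.2, 0], [0, 0, 0]]
    - [[-0.8, -0.2, 0], [0, 0, 0]]
    - [[-0.7, -0.2, 0], [0, 0, 0]]
    - [[0, 0, 0], [0, 0, 0]]
    - [[0, 0, 0], [0, 0, 0]]

```text
time: 30.0
tool_pos: [484.2, 62.0, 84.9]
tcp_rot: [3.139, -0.0, 1.431]
contact_force: [-0.1, 0.1, -2.0]
grip_width: 22.0
finger_force: 30.0
```

>>> play_rows:
  rows:
    - [[0, 0, -0.5], [0, 0, 0]]
    - [[0, 0, -0.6], [0, 0, 0]]
    - [[0, 0, -0.4], [0, 0, 0]]
    - [[0, 0, -0.2], [0, 0, 0]]
    - [[0, 0, -0.1], [0, 0, 0]]
    - [[0, 0, -0.03], [0, 0, 0]]
    - [[0, 0, 0], [0, 0, 0]]
    - [[0, 0, 0], [0, 0, 0]]

```text
time: 31.0
tool_pos: [483.2, 61.9, 29.5]
tcp_rot: [3.141, -0.0, 1.431]
contact_force: [-0.1, -0.4, -1.4]
grip_width: 21.8
finger_force: 30.0
```

Run:
```python
from st import *
s=get_obs();print(s["tool_pos"],s["grip_width"],s["contact_force"],pf(s["tool_pos"]))
f=capture("scene")["frame"]
for n in("scene","top"): tabs(n,capture(n)["frame"],17)
cv2.imwrite("pics/s4.png",cv2.resize(f[120:270,210:405][:,:,::-1],(780,600),interpolation=cv2.INTER_CUBIC))
```

```text
[483.22  61.89  29.46] 21.808753316465832 [-0.14 -0.39 -1.39] [-193.81  -20.56]
scene [-9.64 69.31] 73
scene [  9.38 -15.34] 170
scene [ -0.83 -77.69] 180
top [  3.43 -13.22] 200
top [-15.18  71.61] 111
top [ -5.67 -59.31] 99
top [ -6.92 -90.61] 103
```

View pics/s4.png

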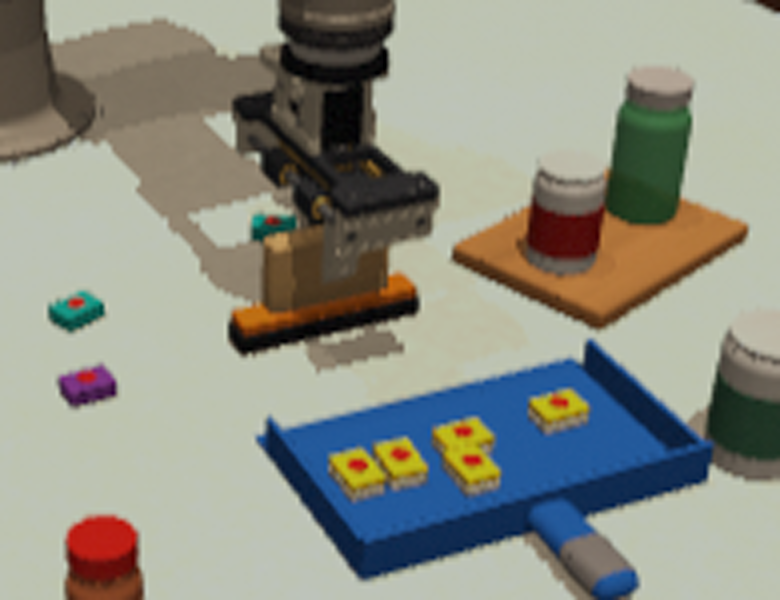

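All five tablets lie flat on the pan floor, between (355,470) and (560,405), and the jar is upright on the board. Set the sweep down.

>>> play_rows:
  rows:
    - [[0, 0, -0.04], [0, 0, 0]]
    - [[0, 0, -0.03], [0, 0, 0]]
    - [[0, 0, 0], [0, 0, 0]]
    - [[0, 0, 0], [0, 0, 0]]

```text
time: 31.65
tool_pos: [483.1, 61.9, 27.5]
tcp_rot: [3.141, -0.0, 1.431]
contact_force: [-2.7, -0.5, 6.2]
grip_width: 21.5
finger_force: 30.0
```

Contact at 27.5, as expected. Release slowly and rise.

>>> play_rows:
  hand: 1
  rows:
    - [[0, 0, 0], [0, 0, 0]]
    - [[0, 0, 0], [0, 0, 0]]
    - [[0, 0, 0], [0, 0, 0]]
    - [[0, 0, 0], [0, 0, 0]]
    - [[0, 0, 0], [0, 0, 0]]
    - [[0, 0, 0.4], [0, 0, 0]]
    - [[0, 0, 0.8], [0, 0, 0]]
    - [[0, 0, 0.9], [0, 0, 0]]
    - [[0, 0, 0.9], [0, 0, 0]]
    - [[0, 0, 0.9], [0, 0, 0]]
    - [[0, 0, 0.6], [0, 0, 0]]
    - [[0, 0, 0], [0, 0, 0]]

```text
time: 33.15
tool_pos: [483.9, 61.9, 163.9]
tcp_rot: [3.138, -0.0, 1.431]
contact_force: [-0.7, -0.8, -0.1]
grip_width: 91.8
finger_force: 0.0
```

Run:
```python
from st import *
s=get_obs();print(s["time"],s["tool_pos"],s["grip_width"],s["contact_force"])
fr={n:capture(n)["frame"] for n in("scene","top")}
for n in fr: tabs(n,fr[n],17)
for q,p0,parts,h,y in(("jar",(492.5,374.5,0),cyl(30,120,18),70,0),("tin",(520,263,0),cyl(28,85,18),70,0),("sweep",(483,62,-.141),SW,40,1)):
    e=proj("scene",[p0[0],p0[1],h])[0]
    L=[d for d in trace(q,"scene") if np.hypot(d["at"][1]-e[0],d["at"][0]-e[1])<18]
    if L: print(q,fit(parts,{"scene":L[0]["mask"].astype(float)},p0,y))
```

```text
33.15 [483.91  61.89 163.89] 91.81452750467434 [-0.67 -0.84 -0.1 ]
scene [-9.5  69.55] 72
scene [  9.07 -15.46] 172
scene [ -0.83 -77.69] 180
top [  3.4  -13.23] 203
top [-15.18  71.61] 111
top [ -5.67 -59.31] 99
top [ -6.95 -90.65] 104
top [-188.6   -52.06] 15
jar (array([494.17, 372.55]), np.float64(0.1095324632413679))
tin (array([523.53, 258.14]), np.float64(0.114485470832423))
sweep (array([487.86,  58.15,  -0.11]), np.float64(0.0764900124506036))
```

The sweep stands upright and free, and the jar, tin and tablets are in place. Handing in.

```bash
python3 -c "
from plant import bot; print(bot.close_job())"
```

```text
the job is handed in; nothing more can be done
None
```

The job is handed in after about 33 s: the jar stands upright on the board beside the tin, all five tablets lie in the dustpan, and the sweep stands released on the bare counter; I first gripped the jar by its lid by mistake, but let go before lifting and regripped it on the glass.

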